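# Hang the rinsed beaker mouth-down on the draining stand

### The job

The rinsed blue beaker must drain: lift it out of the steel trough, lay it on its side on the free counter and let go so that you can take it afresh, then hang it mouth-down over the slanting peg of the draining stand, pushed fully home so that its floor rests on the top of the peg, and let go. Handle it gently, without letting it tumble, and leave the tools and other things on the counter where they are.

Things in the scene. Friction and masses are not known exactly. Their poses are not given: they have to be found in the camera images.
- beaker: the loose blue plastic beaker: a straight eight-sided cup 58 mm across its flats (63 over corners), 110 long, walls and floor 4 thick, 0.12 kg. It starts on its side in the trough. The flats are parallel gripping faces and keep it from rolling. Origin: centre of the closed end's outside; z runs along its axis to the mouth; flats face 0, 45, 90 ... degrees about z from x
- beaker_floor (a point): centre of the beaker's inside floor, 4 mm from its origin along z, 106 mm short of the mouth; the beaker may hang at any turn about its axis
- beaker_mouth (a point): centre of the beaker's mouth, 110 mm from the origin along z
- trough: fixed steel trough, 70 mm long, 81 wide, floor 8 thick, walls 57 high, open above and at its +x end. Origin: centre of the underside. The beaker lies in it along +x, foot first, a few mm from the back wall, so that about 50 mm at its mouth stick out of the open end; the walls leave no room for fingers beside the rest. The counter to its right (-y) is free
- stand: the draining stand, fixed: dark steel plate 160x104x10 mm with a wire lip, and one slanting wire-loop peg. Origin: centre of the underside; the peg leans toward its -x. Keep clear of the room: a shelf above begins at x 0.70, z 0.43; a pipe leans in at the left, from the counter's edge at x 0.34, y 0.18 up to x 0.51, y 0.15, z 0.38; a toolbox begins at y -0.30
- stand_peg: the stand's peg: a loop of two parallel 8 mm bars (34 mm over all along its y), rounded at the top. Origin: the top of the loop, midway between the bars, 140 mm above the counter; z points up along the peg, 45 degrees above the horizontal; x is square to the loop's plane, on its upper side. The bars run 184 mm from the origin along -z to the base plate; a thin cross bar 149 mm down
- stand_seat (a point): where the centre of the beaker's inside floor rests when it hangs fully home: 16.7 mm from the peg's origin along the peg's -x. It then stays by its weight, axis parallel to the peg, floor on the loop's top, upper inner wall on the two bars, mouth 20 mm clear of the plate. Sliding on with its axis 10 mm on the peg's -x side leaves 6 mm of play all round
- tin: bystander: green and white tin, 62 mm across, 34 high, origin at the centre of its underside; leave it alone
- measure: bystander: yellow tape measure, 38x90x65 mm, origin at the centre of its underside; leave it alone
- spool: bystander: yellow tape spool, 53 mm across, 16 high, origin at the centre of its underside; leave it alone
- driver: bystander: red screwdriver, 209 mm long, origin at the centre of its underside; leave it alone
- pen: bystander: white and red marker pen, 133 mm long, origin at the centre of its underside; leave it alone

How it is judged (in metres and radians):
On the way:
1. the beaker lies on its side on the counter, out of the trough, let go and still (angle between beaker's own z axis and vertical between 1.45 and 1.69 rad and height (world z) of each of beaker, beaker_mouth below 0.034 m and horizontal distance between beaker and trough above 0.045 m and linear speed of beaker below 0.03 m/s and contact force between the fingers and beaker below 0.05 N), for 0.2 s.
At the end, for the whole second after the job is handed in: the blue beaker hangs at rest on the stand's peg, mouth down: the centre of its inside floor within 15 mm of the seat point and its axis within 0.15 rad of the peg's (distance between beaker_floor and stand_seat below 0.015 m and angle between the z axis of beaker and the z axis of stand_peg, either way round below 0.15 rad and angle between beaker's own z axis and vertical above 2 rad and linear speed of beaker below 0.02 m/s and angular speed of beaker below 0.2 rad/s); the robot touches nothing.
It fails at once if the beaker is dropped, flung or knocked so that it tumbles (turning faster than 6 rad/s) (angular speed of beaker above 6 rad/s).
It fails at once if a bystander is shifted by more than 20 mm (distance of any of tin, measure, spool, driver, pen from where it was at the start of the episode above 0.02 m).
It also fails if it takes over 58 s, if anything falls off the work surface, if the arm or the gripper's body presses on something with over 40 N, if the wrist force passes 120 N, or if a joint passes its speed limit or range.

### The arm

A 6-joint arm with a two-finger parallel gripper is mounted at the origin on a cart in front of the work surface, level with it; the furniture and walls round the work are solid. World frame = base frame: x ahead of the robot, y to its left, z up, the work surface at z = 0. Lengths are in m, angles in degrees, forces in N, time in s.
With the tool pointing down it reaches from about 0.325 to 0.775 m from the base axis. Payload 5.5 kg.
Tool frame: the origin (TCP) lies midway between the tips of the shut fingers; the grasp point (between the pads) lies 19 mm behind it; z points along the fingers, y is the line along which they close (so a half turn about z gives the same grasp; the last joint's range is limited). The gripper opens to 85 mm and grips with 20 to 120 N. Pads are 22 mm wide; open, the fingers measure 114 mm over their backs; the gripper's body (76 mm by 85 mm) begins 54 mm behind the grasp point. The pads swing forward as they close: fully open they stand 13 mm farther back than shut.
Start: joints at [73.871, 5.22, 70.514, -0, 104.267, -3.249], TCP at [0.134, 0.585, 0.231] pointing down, gripper open.
Joint ranges: [-164.24, 164.24], [-49.07, 125.15], [9.68, 141.18], [-86.29, 266.29], [3.28, 154.24], [-151.56, 151.56]. Speed limits (degrees/s): [147.25, 147.25, 172.46, 180, 180, 180].

### API

Orientations are given as [roll, pitch, yaw] about the fixed x, y, z axes, in that order (R = Rz(yaw) Ry(pitch) Rx(roll)).
In Python, from cell import bot, optics gives the robot as it stands.
- The arm moves only by the tool carry_out, never from a script. Its argument "rows" is a list of rows, each a list of 7 numbers: the shift along the tool's x, y, z in cm, then the turn, a rotation vector about the tool's x, y, z in rad, then the opening in per cent of the stroke, from 0 (shut) to 100 (fully open). In form: [[tx, ty, tz, ax, ay, az, gripper], ...]. A call has 1 to 5 rows; each row shifts and turns the commanded pose from where the row before left it, along the tool's axes as they then stand; what a row does not reach is not made up. A row lasts 1/10 s, in which the tool goes at most 50 mm and 8.59 degrees, less where a joint would pass 70% of its speed; a pose out of reach is approached as far as the arm can. A call with a gripper value outside its range is refused whole. The fingers move at their own pace and stop on an object; "squeeze" is the grip in N (left out, the last holds). Time passes only in rows, so rows that do not move let the fingers close. It gives the time, the measured TCP pose, the force, the opening and the grip force at its end, in the units of the state.
- bot.state(): the state, without advancing time (a new reading comes with each control period).
- optics.read_camera(name): name is "side" or "top" or "wrist"; returns the picture (420x560x3 uint8, red, green, blue); there is no depth.
- optics.camera_model(name): a dict with "camera_matrix" (3x3 intrinsics, pixels), "R" (3x3) and "t" (3): a world point X has camera coordinates R X + t. Camera axes: x right, y down, z forward; pixel columns grow to the right and rows downward; lengths in m; the calibration is good to about 2 mm. A picture is of the moment at which its call begins: read the wrist's pose just before it. camera_model takes no time and is no camera call; for the wrist camera it gives the pose at the moment of the call.
- bot.finish_job(): hands the job in; it is judged then, once.
The state is a dict: "time": time; "q": joint angles; "joint_velocities": joint speeds; "joint_torque": joint torques, N m; "position": TCP position; "tcp_rot": TCP orientation; "wrist_force": force on the tool from outside, world axes, zero at the start; "ft_torque": the same for the moment, N m; "width": finger opening in m; "gripper_force": force on a finger pad.
Only numpy, scipy, OpenCV 4.12 (cv2) and the standard library are available. Lean on these libraries where they do the work, as an engineer would, in place of code of your own. Each camera call takes 0.05 s, during which the arm holds its last target. There are 200 camera calls.

## Working session

There is one attempt and no reset: what is moved stays moved. The work goes in short steps, Python scripts to look and compute and a tool call to move; the robot and the scene stay as the last step left them, time stands still between calls to the robot, and variables do not carry over. Pictures are saved under pics/ and viewed, at most 10 in all, crops included, and the job is handed in when it is done.

Besides the shell and the picture viewer there is one more tool, called after "Request:" as name(argument=value, ...), one argument or row to a line, values as JSON. carry_out: Moves the arm, as the interface text tells. Its arguments: {"type":"object","properties":{"rows":{"type":"array"},"squeeze":{"type":"number"}},"required":["rows"]}

```bash
ls; mkdir -p pics; python3 - <<'E'
from cell import bot, optics
import cv2,numpy as np
print(bot.state())
for n in ["side","top"]:
    im=optics.read_camera(n); cv2.imwrite(f"pics/{n}0.png",im[:,:,::-1])
    m=optics.camera_model(n); R=np.array(m["R"]);print(n,np.round(m["camera_matrix"],1).tolist(),R.round(3).tolist(),(-R.T@np.array(m["t"])).round(3))
E
```

```text
pics
{'time': 0.0, 'q': array([ 7.38714909e+01,  5.26342208e+00,  7.05822892e+01,  4.18547675e-04,
        1.04264311e+02, -3.24824517e+00]), 'joint_velocities': array([ 0.06400444,  0.03902984, -0.0185939 , -0.01648671, -0.13632112,
        0.00799827]), 'joint_torque': array([-1.75609843e-03, -4.58715498e+01, -4.18030643e+01, -3.20411536e-04,
        1.14919577e-02, -1.26648947e-04]), 'position': array([0.13366867, 0.58464471, 0.23014353]), 'tcp_rot': array([-1.79890177e+02, -6.63931160e-03,  1.67119832e+02]), 'wrist_force': array([-0.50777867, -0.82034892, -0.17186635]), 'ft_torque': array([-0.05938619,  0.03846986,  0.00928793]), 'gripper_force': 0.0, 'width': 0.0856459813673315}
side [[437.6, 0.0, 281.9], [0.0, 437.6, 210.3], [0.0, 0.0, 1.0]] [[0.99, -0.137, -0.014], [-0.07, -0.418, -0.906], [0.118, 0.898, -0.424]] [ 0.512 -0.719  0.483]
top [[465.4, 0.0, 276.1], [0.0, 465.4, 217.7], [0.0, 0.0, 1.0]] [[0.004, -1.0, -0.006], [-0.979, -0.003, -0.203], [0.203, 0.007, -0.979]] [0.372 0.046 1.173]
```

View pics/side0.png

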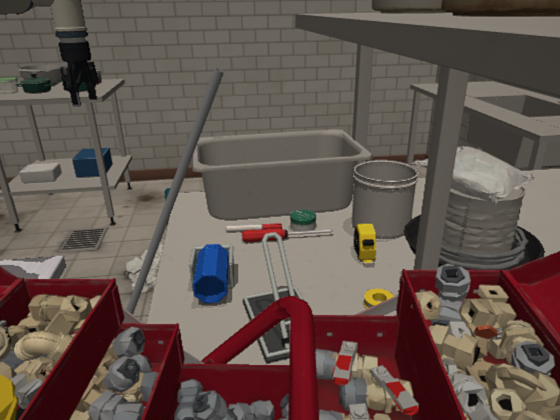

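View pics/top0.png

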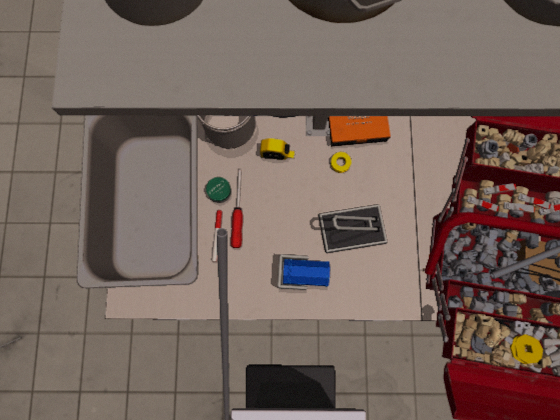

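The overview pictures show the beaker in the trough: top at about (305,272), side at (211,272). In the top view its mouth points right, toward world -y. The stand is at top (352,228), with the peg loop's tip at (316,224) in top and (270,237) in side. I'll zoom in on both.

```bash
cat > h.py <<'E'
import numpy as np, cv2
from cell import bot, optics
def cam(n):
    m=optics.camera_model(n); return np.array(m["camera_matrix"]),np.array(m["R"]),np.array(m["t"])
def ray(n,p,c=None):
    K,R,t=c or cam(n); d=R.T@np.linalg.solve(K,[p[0],p[1],1.]); return -R.T@t,d/np.linalg.norm(d)
def plane(n,p,z,c=None):
    o,d=ray(n,p,c); return o+d*(z-o[2])/d[2]
def tri(p1,p2,n1="top",n2="side"):
    a,u=ray(n1,p1);b,v=ray(n2,p2)
    s=np.linalg.lstsq(np.c_[u,-v],b-a,rcond=None)[0]
    A,B=a+s[0]*u,b+s[1]*v
    return (A+B)/2,np.linalg.norm(A-B)
def proj(n,X,c=None):
    K,R,t=c or cam(n); x=K@(R@np.asarray(X)+t); return x[:2]/x[2]
E
python3 - <<'E'
import cv2,numpy as np
from h import *
for n,(x0,y0,w,h,s) in {"top":(265,195,135,105,5),"side":(180,225,135,135,4.4)}.items():
    im=cv2.imread(f"pics/{n}0.png"); c=cv2.resize(im[y0:y0+h,x0:x0+w],None,fx=s,fy=s,interpolation=cv2.INTER_CUBIC)
    cv2.imwrite(f"pics/{n}z.png",c)
    hsv=cv2.cvtColor(im,cv2.COLOR_BGR2HSV); m=cv2.inRange(hsv,(105,150,60),(125,255,255)); 
    k,l,st,ce=cv2.connectedComponentsWithStats(m); 
    for i in range(1,k):
        if st[i,4]>150:print(n,st[i],ce[i],cv2.minAreaRect(np.argwhere(l==i)[:,::-1].astype(np.float32)))
E
```

```text
top [ 283  259   47   27 1106] [305.74412297 272.24412297] ((306.04473876953125, 272.2840576171875), (45.53615188598633, 24.51466941833496), 3.5763344764709473)
side [ 193  244   35   59 1311] [211.4317315  270.13348589] ((210.0, 273.0), (58.0, 34.0), 90.0)
```

View pics/topz.png

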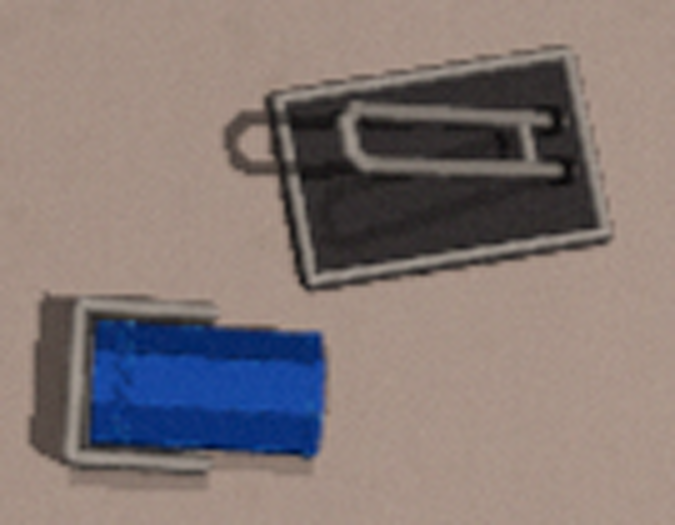

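View pics/sidez.png

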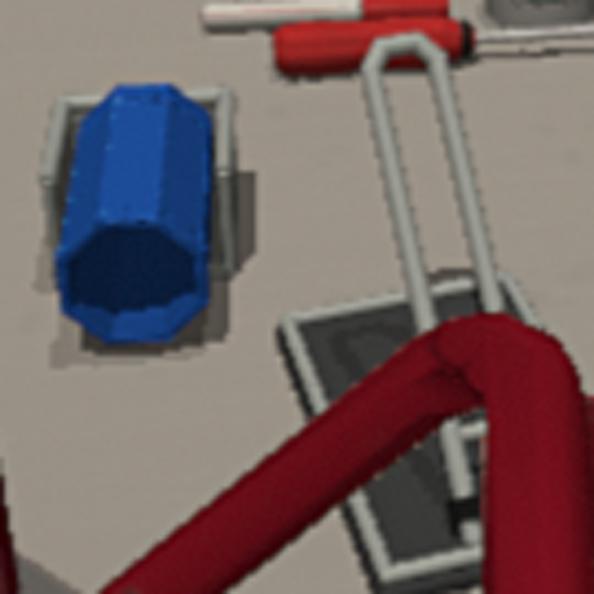

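The zooms show these crop pixels:
- **Beaker (top):** mouth end of the top flat at (320,394), foot end at (95,383).
- **Trough rim:** back corners at (74,302) and (70,462).
- **Plate corners:** (272,97), (570,50), (608,238), (308,285).
- **Peg loop tip:** (345,135) in top, (403,42) in side.
- **Peg feet:** about (560,118) and (568,170).

```bash
python3 - <<'E'
from h import *
np.set_printoptions(precision=4,suppress=True)
T=lambda x,y:((x+.5)/5-.5+265,(y+.5)/5-.5+195)
S=lambda x,y:((x+.5)/4.4-.5+180,(y+.5)/4.4-.5+225)
a,b=plane("top",T(95,383),.066),plane("top",T(320,394),.066)
print("beaker foot,mouth",a,b,np.linalg.norm(a-b),np.degrees(np.arctan2(*(b-a)[1::-1])))
for e in [((92,363),(320,375)),((92,405),(320,415))]:
    p,q=[plane("top",T(*x),.066) for x in e];print(p,q,np.degrees(np.arctan2(*(q-p)[1::-1])))
print("mouth side top edge/tri", tri(T(320,394),S(138,222)), "foot",tri(T(95,383),S(150,86)))
for p in [(78,302),(72,462),(215,307),(210,467)]: print("trough",plane("top",T(*p),.057))
C=[plane("top",T(*p),.012) for p in [(272,97),(570,50),(608,238),(308,285)]]
for c in C: print("plate",c)
c=np.mean(C,0);x=(C[1]+C[2]-C[0]-C[3])/2;y=(C[0]+C[1]-C[2]-C[3])/2
print("plate c",c,np.linalg.norm(x),np.linalg.norm(y),np.degrees(np.arctan2(x[1],x[0])),np.degrees(np.arctan2(y[1],y[0])))
print("loop tip tri",tri(T(347,135),S(403,42)))
print("loop tip plane z.14->",plane("top",T(347,135),.137))
print("bars near top z~.13",plane("top",T(365,107),.127),plane("top",T(365,164),.127))
f=[plane("top",T(*p),.014) for p in [(557,118),(568,170)]];print("feet",f)
t=plane("top",T(345,135),.137);m=(f[0]+f[1])/2;d=t-m;print("peg dir",d/np.linalg.norm(d),np.linalg.norm(d),np.degrees(np.arctan2(d[1],d[0])))
E
```

```text
beaker foot,mouth [0.4725 0.0354 0.066 ] [ 0.4678 -0.0712  0.066 ] 0.10667594721991137 -92.56512086356578
[0.482  0.0368 0.066 ] [ 0.4768 -0.0714  0.066 ] -92.78652953281478
[0.4622 0.0368 0.066 ] [ 0.4579 -0.071   0.066 ] -92.27029724612032
mouth side top edge/tri (array([ 0.47  , -0.0713,  0.0631]), np.float64(0.004027068175090772)) foot (array([0.4746, 0.0355, 0.0642]), np.float64(0.0037668104542998623))
trough [0.5122 0.0435 0.057 ]
trough [0.4359 0.0462 0.057 ]
trough [ 0.5101 -0.0224  0.057 ]
trough [ 0.4338 -0.0193  0.057 ]
plate [ 0.6233 -0.0552  0.012 ]
plate [ 0.6484 -0.208   0.012 ]
plate [ 0.5512 -0.2232  0.012 ]
plate [ 0.5269 -0.0719  0.012 ]
plate c [ 0.5875 -0.1396  0.012 ] 0.15402871947776484 0.09807511030432028 -80.76052074140506 9.350795582533646
loop tip tri (array([ 0.5781, -0.0779,  0.1378]), np.float64(0.0009380781354511228))
loop tip plane z.14-> [ 0.5788 -0.078   0.137 ]
bars near top z~.13 [ 0.5939 -0.0878  0.127 ] [ 0.5673 -0.0872  0.127 ]
feet [array([ 0.6124, -0.1995,  0.014 ]), array([ 0.5856, -0.2041,  0.014 ])]
peg dir [-0.1149  0.7071  0.6977] 0.17629776293753477 99.225204133905
```

Everything agrees with the sizes given: beaker length 107, plate 154x98, and a peg 45° up at azimuth 99°. First I'll pull inward, then swing clear of the pipe.

Request:
carry_out(
  rows=[
    [0.25,-4.8,-0.4,0,0,0,100],
    [0.25,-4.8,-0.4,0,0,0,100],
    [0.25,-4.8,-0.4,0,0,0,100],
    [0.25,-4.8,-0.4,0,0,0,100],
    [0.25,-4.8,-0.4,0,0,0,100],
  ],
  squeeze=40,
)

```text
time: 0.6
position: [0.0675, 0.3518, 0.2507]
tcp_rot: [-179.9, -0.0, 167.1]
wrist_force: [-0.3, -0.2, 1.2]
width: 0.0854
gripper_force: 0.0
```

Request:
carry_out(
  rows=[
    [-4.65,-0.58,0,0,0,0.13,100],
    [-4.65,-0.58,0,0,0,0.13,100],
    [-4.65,-0.58,0,0,0,0.13,100],
    [-4.65,-0.58,0,0,0,0.13,100],
    [-4.65,-0.58,0,0,0,0.13,100],
  ],
)

```text
time: 1.1
position: [0.258, 0.2206, 0.2507]
tcp_rot: [-180.0, -0.0, 129.6]
wrist_force: [0.9, 0.7, -0.6]
width: 0.0854
gripper_force: 0.0
```

Request:
carry_out(
  rows=[
    [-4.65,-0.58,0,0,0,0.13,100],
    [-4.65,-0.58,0,0,0,0.13,100],
    [-4.65,-0.58,0,0,0,0.13,100],
    [-4.65,-0.58,0,0,0,0.13,100],
    [-4.65,-0.58,0,0,0,0.13,100],
  ],
)

```text
time: 1.6
position: [0.3277, 0.0008, 0.2507]
tcp_rot: [-180.0, -0.0, 92.3]
wrist_force: [1.0, -0.1, -0.1]
width: 0.0852
gripper_force: 0.0
```

Request:
carry_out(
  rows=[
    [-1.34,3.5,2.2,0,0,0.021,100],
    [-1.34,3.5,2.2,0,0,0.021,100],
    [-1.34,3.5,2.2,0,0,0.021,100],
    [-1.34,3.5,2.2,0,0,0.021,100],
    [0,0,0,0,0,0,100],
  ],
)

```text
time: 2.1
position: [0.4687, -0.05, 0.1564]
tcp_rot: [-179.4, -0.1, 87.7]
wrist_force: [-0.2, 0.0, -1.4]
width: 0.0855
gripper_force: 0.0
```

```bash
cat >> h.py <<'E'
from scipy.spatial.transform import Rotation as Ro
def go(pos,R):
    "shift (cm) and turn (rad) in the present tool axes that lead to pos,R"
    s=bot.state(); R0=Ro.from_euler('xyz',s["tcp_rot"],degrees=True)
    print("dT cm",(R0.inv().apply(np.asarray(pos)-s["position"])*100).round(2),"rv",(R0.inv()*R).as_rotvec().round(3))
def down(psi): return Ro.from_euler('xyz',[180,0,psi],degrees=True)
E
python3 - <<'E'
from h import *
np.set_printoptions(precision=4,suppress=True)
s=bot.state();c=cam("wrist");im=optics.read_camera("wrist")[:,:,::-1].copy();cv2.imwrite("pics/w1.png",im)
print(s["position"],s["tcp_rot"],"cam",-c[1].T@c[2])
go([.469,-.047,.018],down(87.5))
for X in [(.469,-.072,.066),(.474,.036,.066),(.469,-.047,.066)]: print(X,proj("wrist",X,c))
E
```

```text
[ 0.4687 -0.05    0.1564] [-179.3812   -0.065    87.6962] cam [0.4741 0.0162 0.299 ]
dT cm [ 0.22  0.22 14.11] rv [-0.008 -0.001  0.005]
(0.469, -0.072, 0.066) [280.8248 237.0402]
(0.474, 0.036, 0.066) [281.9353  96.4095]
(0.469, -0.047, 0.066) [279.6037 207.5354]
```

View pics/w1.png

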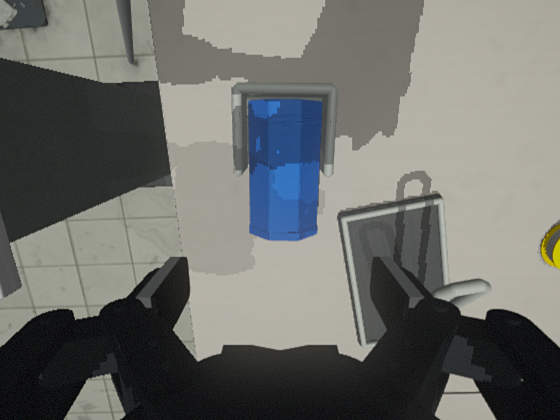

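The wrist view shows the mouth edge at (284,240) and the foot at about (285,98), against a prediction of 281,237. So the beaker lies about 2 mm further in +x, and the fingers straddle it well. I'll descend and grip.

Request:
carry_out(
  rows=[
    [0.05,0.2,4.5,-0.004,0,0.003,100],
    [0.05,0.2,4.5,-0.004,0,0.002,100],
    [0,0,3.0,0,0,0,100],
    [0,0,1.6,0,0,0,100],
    [0,0,0.7,0,0,0,100],
  ],
)

```text
time: 2.65
position: [0.4718, -0.0474, 0.0194]
tcp_rot: [179.6, -0.0, 87.6]
wrist_force: [-0.9, 0.1, 0.8]
width: 0.0856
gripper_force: 0.0
```

Request:
carry_out(
  rows=[
    [0,0,0,0,0,0,60],
    [0,0,0,0,0,0,50],
    [0,0,0,0,0,0,50],
    [0,0,0,0,0,0,50],
    [0,0,0,0,0,0,50],
  ],
  squeeze=40,
)

```text
time: 3.15
position: [0.4741, -0.0482, 0.0224]
tcp_rot: [179.4, 0.0, 87.5]
wrist_force: [-2.2, -1.3, 7.2]
width: 0.0574
gripper_force: 43.4
```

Request:
carry_out(
  rows=[
    [0,0,-1.0,0,0,0,50],
    [0,0,-2.0,0,0,0,50],
    [0,0,-2.5,0,0,0,50],
    [0,0,-2.5,0,0,0,50],
    [0,0,-1.0,0,0,0,50],
  ],
  squeeze=60,
)

```text
time: 3.65
position: [0.4736, -0.0482, 0.1137]
tcp_rot: [179.3, 0.0, 87.5]
wrist_force: [0.1, 1.0, -0.6]
width: 0.0569
gripper_force: 63.7
```

```bash
python3 - <<'E'
from h import *
cv2.imwrite("pics/s2.png",cv2.resize(optics.read_camera("side")[200:380,140:340,::-1],None,fx=3,fy=3))
print(bot.state()["position"],bot.state()["gripper_force"],bot.state()["wrist_force"])
E
```

```text
[ 0.47386955 -0.04824586  0.11420388] 63.707233932327654 [-0.14608371 -0.30973037 -1.25019287]
```

View pics/s2.png

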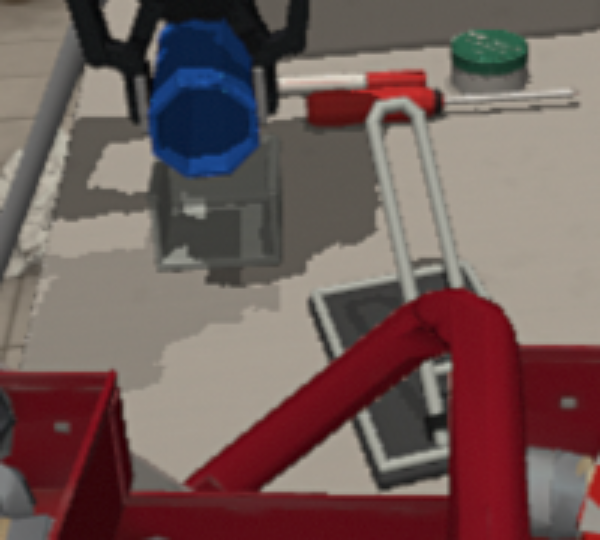

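The beaker is up and level in the grip, at about (205,100) in the crop. I'll carry it right to the free counter and turn it to the peg's heading.

Request:
carry_out(
  rows=[
    [-3.0,-0.6,0,0,0,0,50],
    [-4.0,-0.7,0,0,0,0,50],
    [-4.0,-0.7,0,0,0,0,50],
    [-4.0,-0.7,0,0,0,-0.07,50],
    [-0.3,0,0,0,0,-0.07,50],
  ],
)

```text
time: 4.2
position: [0.4373, -0.2033, 0.1087]
tcp_rot: [179.7, 0.1, 95.4]
wrist_force: [-0.4, -0.1, -1.3]
width: 0.0569
gripper_force: 63.5
```

Request:
carry_out(
  rows=[
    [0,0,2.0,0.01,0,-0.064,50],
    [0,0,3.0,0,0,0,50],
    [0,0,2.0,0,0,0,50],
    [0,0,1.5,0,0,0,50],
    [0,0,0,0,0,0,50],
  ],
)

```text
time: 4.7
position: [0.4373, -0.1988, 0.0218]
tcp_rot: [-179.6, -0.1, 99.2]
wrist_force: [0.6, 0.9, -1.1]
width: 0.0576
gripper_force: 63.6
```

Request:
carry_out(
  rows=[
    [0,0,0.3,0,0,0,50],
    [0,0,0.15,0,0,0,50],
    [0,0,0,0,0,0,50],
  ],
)

```text
time: 5.0
position: [0.4396, -0.2, 0.0215]
tcp_rot: [-180.0, 0.1, 99.2]
wrist_force: [-0.0, 1.1, -2.0]
width: 0.0573
gripper_force: 63.7
```

```bash
python3 - <<'E'
from h import *
print(bot.state()["position"],bot.state()["tcp_rot"])
for n,(x,y,w,h,s) in {"side":(200,210,200,150,2.6),"top":(290,225,130,95,4)}.items():
    im=optics.read_camera(n)[:,:,::-1];cv2.imwrite(f"pics/{n}3f.png",im)
a=cv2.resize(cv2.imread("pics/side3f.png")[210:340,180:330],None,fx=4,fy=4);cv2.imwrite("pics/s3.png",a)
E
```

```text
[ 0.43963289 -0.20004938  0.02151622] [-1.79952700e+02  1.33994024e-01  9.92294317e+01]
```

View pics/s3.png

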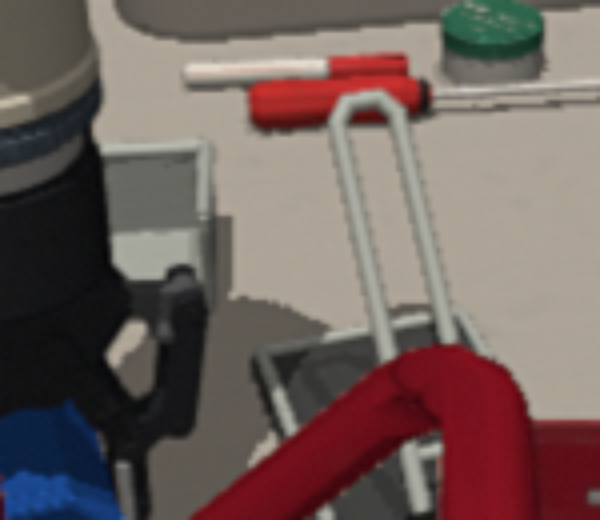

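Request:
carry_out(
  rows=[
    [0,0,0.2,0,0,0,50],
    [0,0,0.2,0,0,0,50],
    [0,0,0,0,0,0,50],
    [0,0,0,0,0,0,50],
  ],
)

```text
time: 5.5
position: [0.4389, -0.1997, 0.0164]
tcp_rot: [-179.9, 0.1, 99.2]
wrist_force: [0.1, 0.5, -1.4]
width: 0.0573
gripper_force: 63.7
```

Request:
carry_out(
  rows=[
    [0,0,0.2,0,0,0,50],
    [0,0,0,0,0,0,50],
    [0,0,0,0,0,0,50],
  ],
)

```text
time: 5.8
position: [0.4393, -0.2, 0.015]
tcp_rot: [-179.9, 0.1, 99.2]
wrist_force: [-0.1, 0.1, 1.6]
width: 0.0573
gripper_force: 63.9
```

```bash
python3 - <<'E'
from h import *
for i in range(4):
    optics.read_camera("top"); s=bot.state(); print(s["position"].round(4),s["wrist_force"].round(1))
E
```

```text
[ 0.4393 -0.1999  0.0149] [-0.7 -0.   2.5]
[ 0.4393 -0.1999  0.0149] [-0.  -0.6  1.6]
[ 0.4393 -0.1999  0.0149] [-0.8  0.3  2. ]
[ 0.4393 -0.1999  0.015 ] [-0.3 -0.3  2.5]
```

Contact at the expected height, so I'll release gently and then rise.

Request:
carry_out(
  rows=[
    [0,0,0,0,0,0,72],
    [0,0,0,0,0,0,80],
    [0,0,0,0,0,0,100],
    [0,0,0,0,0,0,100],
    [0,0,0,0,0,0,100],
  ],
)

```text
time: 6.5
position: [0.439, -0.1998, 0.0145]
tcp_rot: [-179.9, 0.1, 99.2]
wrist_force: [-0.8, -0.9, 0.2]
width: 0.0852
gripper_force: 0.0
```

Request:
carry_out(
  rows=[
    [0,0,-1.5,0,0,0,100],
    [0,0,-4.0,0,0,0,100],
    [0,0,-4.0,0,0,0,100],
    [1.5,0,-4.0,0,0,0,100],
    [0,0,0,0,0,0,100],
  ],
)

```text
time: 7.0
position: [0.4394, -0.1851, 0.1581]
tcp_rot: [179.5, 0.5, 99.3]
wrist_force: [0.9, -0.8, 0.8]
width: 0.0852
gripper_force: 0.0
```

```bash
python3 - <<'E'
from h import *
np.set_printoptions(precision=4,suppress=True)
s=bot.state();c=cam("wrist");im=optics.read_camera("wrist")[:,:,::-1].copy();cv2.imwrite("pics/w4.png",im)
print(s["position"],s["tcp_rot"],"cam",-c[1].T@c[2])
hsv=cv2.cvtColor(im,cv2.COLOR_BGR2HSV); m=cv2.inRange(hsv,(100,120,40),(130,255,255))
k,l,st,ce=cv2.connectedComponentsWithStats(m); i=1+st[1:,4].argmax(); print(st[i],ce[i])
t=np.array([.156,-.988,0]); g=np.array([.439,-.200,.058])
for X in [g+.024*t,g-.086*t]: print(X,proj("wrist",X,c))
E
```

```text
[ 0.4394 -0.1851  0.1581] [179.5248   0.4708  99.2667] cam [ 0.4284 -0.1185  0.3001]
[ 237  121   72  132 8366] [274.1275 185.4368]
[ 0.4427 -0.2237  0.058 ] [274.225  249.8234]
[ 0.4256 -0.115   0.058 ] [274.3238 116.4717]
```

View pics/w4.png

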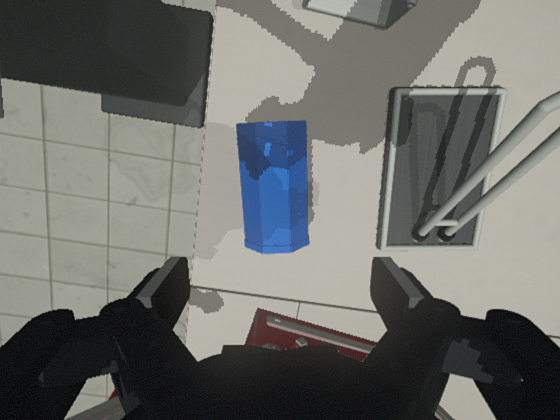

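The beaker lies flat and free. Its outline centre line runs from (271.5,122) to (277,249), so its axis is turned about 2.5° from the tool. Next I'll compute the second grasp, 40 mm from the foot.

```bash
python3 - <<'E'
from h import *
go([.4315,-.157,.0145],down(101.7))
E
```

```text
dT cm [ 2.98 -0.31 14.01] rv [ 0.005  0.006 -0.042]
```

Request:
carry_out(
  rows=[
    [1.5,-0.15,3.5,0.005,0.006,-0.021,100],
    [1.5,-0.15,4.0,0,0,-0.021,100],
    [0,0,3.5,0,0,0,100],
    [0,0,2.4,0,0,0,100],
    [0,0,0.7,0,0,0,100],
  ],
)

```text
time: 7.55
position: [0.4253, -0.1543, 0.0046]
tcp_rot: [-179.3, -0.5, 101.6]
wrist_force: [0.1, 0.3, 0.2]
width: 0.0857
gripper_force: 0.0
```

Request:
carry_out(
  rows=[
    [0,0,0,0,0,0,100],
    [0,0,0,0,0,0,70],
    [0,0,0,0,0,0,60],
    [0,0,0,0,0,0,50],
    [0,0,0,0,0,0,50],
  ],
  squeeze=50,
)

```text
time: 8.05
position: [0.4292, -0.1561, 0.0107]
tcp_rot: [-179.8, -0.2, 101.6]
wrist_force: [-0.5, -0.7, 6.4]
width: 0.0573
gripper_force: 54.7
```

Request:
carry_out(
  rows=[
    [0,0,0,0,0,0,50],
    [0,0,-1.0,0,0,0,50],
    [0,0,-3.0,0,0,0,50],
    [0,0,-4.0,0,0,0,50],
    [0,0,-4.0,0,0,0,50],
  ],
  squeeze=60,
)

```text
time: 8.55
position: [0.4282, -0.1555, 0.1299]
tcp_rot: [-179.5, -0.3, 101.6]
wrist_force: [1.2, -0.3, -1.7]
width: 0.0571
gripper_force: 64.3
```

The second grip is firm. I'll rise, trim the yaw and tilt 45° so the mouth points down.

Request:
carry_out(
  rows=[
    [0,0,-4.5,0,0,0.042,50],
    [0,0,-4.5,0,0,0,50],
    [0,0,-4.0,0,0.06,0,50],
    [0,0,-2.0,0,0.12,0,50],
    [0,0,0,0,0.12,0,50],
  ],
)

```text
time: 9.05
position: [0.431, -0.1576, 0.2844]
tcp_rot: [180.0, -17.4, 99.3]
wrist_force: [-0.9, 1.2, -2.2]
width: 0.057
gripper_force: 64.3
```

Request:
carry_out(
  rows=[
    [0,0,0,0,0.12,0,50],
    [0,0,0,0,0.12,0,50],
    [0,0,0,0,0.12,0,50],
    [0,0,0,0,0.12,0,50],
    [0,0,0,0,0,0,50],
  ],
)

```text
time: 9.55
position: [0.4299, -0.1589, 0.2753]
tcp_rot: [-179.0, -45.3, 98.3]
wrist_force: [0.3, 0.6, -2.7]
width: 0.0571
gripper_force: 64.4
```

```bash
cat >> h.py <<'E'
a=np.radians(99.2); u=np.array([np.cos(a),np.sin(a),1])/2**.5; n=np.array([-np.cos(a),-np.sin(a),1])/2**.5
P=np.array([.578,-.075,.140]); RT=Ro.from_matrix(np.c_[u,np.cross(-n,u),-n])
def tcp(s,o): return P+(s-.0343)*u-(o+.0183)*n
E
python3 - <<'E'
from h import *
s=bot.state();print(s["q"].round(1),s["position"].round(4),s["tcp_rot"].round(1),tcp(.135,.01)); go(tcp(.135,.01)+[0,0,.07],RT)
E
```

```text
[-43.3   7.5  73.8  35.  131.9 -36.1] [ 0.4299 -0.1589  0.2753] [-179.   -45.3   98.3] [0.56341615 0.01504339 0.19119453]
dT cm [ 9.74 15.94 11.57] rv [-0.007 -0.006 -0.011]
```

Request:
carry_out(
  rows=[
    [1.62,2.66,1.93,0,0,0,50],
    [1.62,2.66,1.93,0,0,0,50],
    [1.62,2.66,1.93,0,0,0,50],
    [1.62,2.66,1.93,0,0,0,50],
    [1.62,2.66,1.93,0,0,0,50],
  ],
)

```text
time: 10.05
position: [0.542, -0.0107, 0.2678]
tcp_rot: [-179.6, -44.7, 99.0]
wrist_force: [0.4, -0.4, -0.9]
width: 0.0572
gripper_force: 64.5
```

Request:
carry_out(
  rows=[
    [1.62,2.66,1.93,0,0,0,50],
    [0,0,0,0,0,0,50],
    [0,0,0,0,0,0,50],
    [0,0,0,0,0,0,50],
  ],
)

```text
time: 10.45
position: [0.5632, 0.0165, 0.265]
tcp_rot: [-179.5, -44.8, 98.9]
wrist_force: [0.5, 0.2, -1.5]
width: 0.0567
gripper_force: 64.6
```

```bash
python3 - <<'E'
from h import *
s=bot.state();print(s["q"].round(1),s["position"].round(4),s["tcp_rot"].round(1),s["wrist_force"].round(1)); go(tcp(.135,.01),RT)
E
```

```text
[-23.1  11.6  70.2  42.5 118.6 -18. ] [0.5632 0.0165 0.265 ] [-179.5  -44.8   98.9] [ 0.5  0.2 -1.5]
dT cm [-5.31  0.04  5.13] rv [-0.005  0.003 -0.004]
```

Request:
carry_out(
  rows=[
    [-2.0,0,2.0,-0.005,0.003,-0.004,50],
    [-2.0,0,2.0,0,0,0,50],
    [-1.3,0,1.1,0,0,0,50],
    [0,0,0,0,0,0,50],
    [0,0,0,0,0,0,50],
  ],
)

```text
time: 10.95
position: [0.5635, 0.0149, 0.1915]
tcp_rot: [-180.0, -45.1, 99.1]
wrist_force: [0.3, -0.2, -1.3]
width: 0.0573
gripper_force: 64.7
```

```bash
python3 - <<'E'
from h import *
np.set_printoptions(precision=1,suppress=True)
s=bot.state();print(s["position"].round(4),s["tcp_rot"].round(1)); go(tcp(.135,.01),RT)
R=Ro.from_euler('xyz',s["tcp_rot"],degrees=True).as_matrix();o=s["position"]
foot=o+.0383*R[:,0]-.0183*R[:,2];mouth=foot-.110*R[:,0]
A=cv2.imread("pics/side0.png")
si=optics.read_camera("side")[:,:,::-1].copy();to=optics.read_camera("top")[:,:,::-1].copy()
for nm,X in dict(foot=foot,mouth=mouth,tip=P,tipback=P-.1*u).items(): print(nm,proj("side",X),proj("top",X))
# mouth top-lip point, on the n side
print("lip n",proj("side",mouth+.029*R[:,2]*-1),proj("top",mouth-.029*R[:,2]),"low",proj("side",mouth+.029*R[:,2]))
x,y=proj("side",(mouth+P)/2).astype(int)
a=cv2.resize(si[y-65:y+65,x-65:x+65],(520,520),interpolation=cv2.INTER_CUBIC)
x2,y2=proj("top",(mouth+P)/2).astype(int)
b=cv2.resize(to[y2-65:y2+65,x2-33:x2+34],(268,520),interpolation=cv2.INTER_CUBIC)
print("crop origins",x-65,y-65,x2-33,y2-65)
cv2.imwrite("pics/pre.png",np.hstack([a,b]))
E
```

```text
[0.6 0.  0.2] [-180.   -45.1   99.1]
dT cm [-0. -0.  0.] rv [ 0. -0. -0.]
foot [254.  160.8] [287.7 220.8]
mouth [266.6 218. ] [321.4 222.4]
tip [271.2 232.1] [332.8 221.7]
tipback [284.3 290.9] [358.3 222.9]
lip n [269.5 212. ] [331.5 219.1] low [263.9 223.5]
crop origins 203 159 294 157
```

View pics/pre.png

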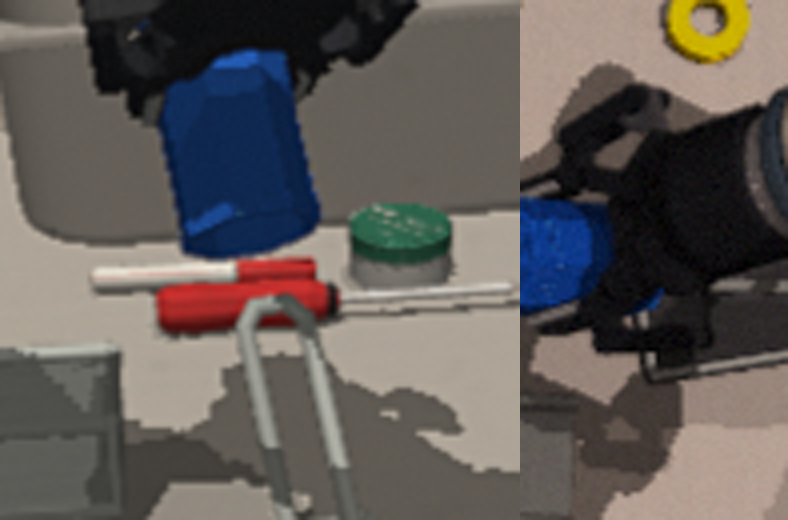

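The left half (side view) shows the mouth centred at crop (251,232), 1 px left of the prediction, and the loop top at (275,298), on the prediction. The beaker's edges look a little less slanted than predicted, so I'll fit both edges and compare numbers.

```bash
python3 - <<'E'
from h import *
np.set_printoptions(precision=2,suppress=True)
s=bot.state();R=Ro.from_euler('xyz',s["tcp_rot"],degrees=True).as_matrix();o=s["position"]
foot=o+.0383*R[:,0]-.0183*R[:,2]
im=optics.read_camera("side")[:,:,::-1].copy();hsv=cv2.cvtColor(im,cv2.COLOR_BGR2HSV)
m=cv2.inRange(hsv,(100,130,25),(130,255,255))[160:230,235:290]
rows=[]
for r in range(10,66):
    x=np.flatnonzero(m[r]); 
    if len(x)>5: rows.append((r+160,x[0]+235,x[-1]+235))
rows=np.array(rows);print(rows[::3].tolist())
def corner(k,d): t=np.radians(22.5+45*k); return foot-d*R[:,0]+.0315*(np.cos(t)*R[:,1]+np.sin(t)*R[:,2])
for d in (.045,.075,.110): 
    q=np.array([proj("side",corner(k,d)) for k in range(8)]);print(d,"left",q[q[:,0].argmin()],"right",q[q[:,0].argmax()],"bottom",q[q[:,1].argmax()])
E
```

```text
[[170, 263, 272], [173, 256, 274], [176, 252, 275], [179, 246, 276], [182, 245, 276], [185, 244, 276], [188, 243, 276], [191, 244, 277], [194, 244, 278], [197, 245, 279], [200, 246, 279], [203, 246, 280], [206, 247, 281], [209, 248, 282], [212, 248, 282], [215, 249, 280], [218, 249, 275], [221, 251, 265]]
0.045 left [242.32 187.79] right [276.44 178.12] bottom [250.46 190.41]
0.075 left [245.58 203.41] right [280.16 193.76] bottom [253.73 205.65]
0.11 left [249.49 222.11] right [284.61 212.5 ] bottom [257.66 223.91]
```

The edges agree to within about 1 px (roughly 1 mm toward -x). I'll trim 1 mm and slide on.

Request:
carry_out(
  rows=[
    [-1.0,0.1,0,0,0,0,50],
    [-1.0,0,0,0,0,0,50],
    [-1.0,0,0,0,0,0,50],
    [-1.0,0,0,0,0,0,50],
    [-1.0,0,0,0,0,0,50],
  ],
)

```text
time: 11.6
position: [0.5701, -0.0201, 0.1541]
tcp_rot: [-179.9, -45.2, 99.1]
wrist_force: [-0.1, 0.6, -1.9]
width: 0.0571
gripper_force: 64.7
```

Request:
carry_out(
  rows=[
    [-1.0,0,0,0,0,0,50],
    [-1.0,0,0,0,0,0,50],
    [-1.0,0,0,0,0,0,50],
    [0,0,0,0,0,0,50],
  ],
)

```text
time: 12.0
position: [0.5732, -0.041, 0.1323]
tcp_rot: [-179.8, -45.2, 99.0]
wrist_force: [-0.1, 0.2, -1.7]
width: 0.0569
gripper_force: 64.7
```

Request:
carry_out(
  rows=[
    [-1.0,0,0,0,0,0,50],
    [-1.0,0,0,0,0,0,50],
    [-1.0,0,0,0,0,0,50],
    [-0.8,0,0,0,0,0,50],
    [0,0,0,0,0,0,50],
  ],
)

```text
time: 12.5
position: [0.5774, -0.0674, 0.1056]
tcp_rot: [-179.8, -45.2, 99.0]
wrist_force: [0.9, -0.4, -1.3]
width: 0.0574
gripper_force: 64.6
```

```bash
python3 - <<'E'
from h import *
s=bot.state();print(s["position"].round(4),s["tcp_rot"].round(1),s["wrist_force"].round(1)); go(tcp(0,.01),RT)
E
```

```text
[ 0.5774 -0.0674  0.1056] [-179.8  -45.2   99. ] [ 0.9 -0.4 -1.3]
dT cm [-1.54 -0.06 -0.15] rv [-0.001 -0.003 -0.003]
```

Request:
carry_out(
  rows=[
    [-0.6,0,0,0,0,0,50],
    [-0.4,0,0,0,0,0,50],
    [-0.2,0,0,0,0,0,50],
    [0,0,0,0,0,0,50],
  ],
)

```text
time: 12.9
position: [0.579, -0.0751, 0.0983]
tcp_rot: [-179.9, -45.1, 99.1]
wrist_force: [-0.5, 0.2, -1.6]
width: 0.0568
gripper_force: 64.6
```

Request:
carry_out(
  rows=[
    [-0.2,0,0,0,0,0,50],
    [0,0,0,0,0,0,50],
  ],
)

```text
time: 13.1
position: [0.5793, -0.0765, 0.097]
tcp_rot: [-179.9, -45.1, 99.1]
wrist_force: [0.1, 1.1, -1.4]
width: 0.0572
gripper_force: 64.6
```

Request:
carry_out(
  rows=[
    [-0.2,0,0,0,0,0,50],
    [0,0,0,0,0,0,50],
  ],
)

```text
time: 13.3
position: [0.5795, -0.0779, 0.0955]
tcp_rot: [-179.9, -45.1, 99.1]
wrist_force: [0.3, 0.5, -2.0]
width: 0.0572
gripper_force: 64.6
```

Request:
carry_out(
  rows=[
    [-0.15,0,0,0,0,0,50],
    [0,0,0,0,0,0,50],
  ],
)

```text
time: 13.5
position: [0.5796, -0.079, 0.0944]
tcp_rot: [-179.9, -45.1, 99.1]
wrist_force: [-0.1, -0.2, -1.5]
width: 0.057
gripper_force: 64.6
```

Request:
carry_out(
  rows=[
    [-0.2,0,0,0,0,0,50],
    [0,0,0,0,0,0,50],
  ],
)

```text
time: 13.7
position: [0.5799, -0.0795, 0.094]
tcp_rot: [-180.0, -45.2, 99.3]
wrist_force: [-0.8, 4.4, 2.6]
width: 0.0571
gripper_force: 64.6
```

Request:
carry_out(
  rows=[
    [-0.15,0,0,0,0,0,50],
    [0,0,0,0,0,0,50],
  ],
)

```text
time: 13.9
position: [0.5799, -0.0795, 0.094]
tcp_rot: [179.9, -45.3, 99.4]
wrist_force: [-3.2, 8.5, 6.3]
width: 0.0571
gripper_force: 64.5
```

The floor has met the loop top: about 10 N along the peg, at the expected depth. I'll ease off and lower square to the peg onto the bars.

Request:
carry_out(
  rows=[
    [0.25,0,0.2,0,0,0,50],
    [0,0,0.15,0,0,0,50],
    [0,0,0,0,0,0,50],
  ],
)

```text
time: 14.2
position: [0.5794, -0.0773, 0.0918]
tcp_rot: [-180.0, -45.1, 99.2]
wrist_force: [-0.0, -0.3, 2.1]
width: 0.0571
gripper_force: 65.1
```

Request:
carry_out(
  rows=[
    [0,0,0.12,0,0,0,50],
    [0,0,0,0,0,0,50],
  ],
)

```text
time: 14.4
position: [0.5793, -0.0772, 0.0917]
tcp_rot: [180.0, -45.1, 99.2]
wrist_force: [-2.0, -3.2, 6.1]
width: 0.0572
gripper_force: 65.6
```

It's seated on the bars too, so I'll release and withdraw along tool -z.

Request:
carry_out(
  rows=[
    [0,0,0,0,0,0,72],
    [0,0,0,0,0,0,80],
    [0,0,0,0,0,0,100],
    [0,0,0,0,0,0,100],
    [0,0,0,0,0,0,100],
  ],
)

```text
time: 14.9
position: [0.5792, -0.0762, 0.0903]
tcp_rot: [-179.9, -45.1, 99.1]
wrist_force: [0.2, 0.6, 0.0]
width: 0.0855
gripper_force: 0.0
```

Request:
carry_out(
  rows=[
    [0,0,-1.0,0,0,0,100],
    [0,0,-3.0,0,0,0,100],
    [0,0,-4.0,0,0,0,100],
    [0,0,-4.0,0,0,0,100],
    [0,0,0,0,0,0,100],
  ],
)

```text
time: 15.4
position: [0.594, -0.1643, 0.1802]
tcp_rot: [179.6, -44.8, 99.3]
wrist_force: [0.8, 0.2, 1.0]
width: 0.0852
gripper_force: 0.0
```

```bash
python3 - <<'E'
from h import *
s=bot.state();print(s["position"].round(3),s["wrist_force"].round(1),s["width"])
si=optics.read_camera("side")[:,:,::-1];to=optics.read_camera("top")[:,:,::-1];w=optics.read_camera("wrist")[:,:,::-1]
F=P-.0167*n
for X in (F+.004*u,F-.106*u): print(proj("side",X),proj("wrist",X))
a=cv2.resize(si[200:330,220:340],(480,520));b=cv2.resize(w,(320,240))
cv2.imwrite("pics/end.png",np.hstack([a,np.vstack([b,cv2.resize(to[180:264,290:402],(320,280))])]))
E
```

```text
[ 0.594 -0.164  0.18 ] [0.8 0.2 1. ] 0.08516034401388954
[268.9670715  232.95697081] [277.28532932 158.3499634 ]
[282.99512771 296.39748674] [277.73982239 281.61290242]
```

View pics/end.png

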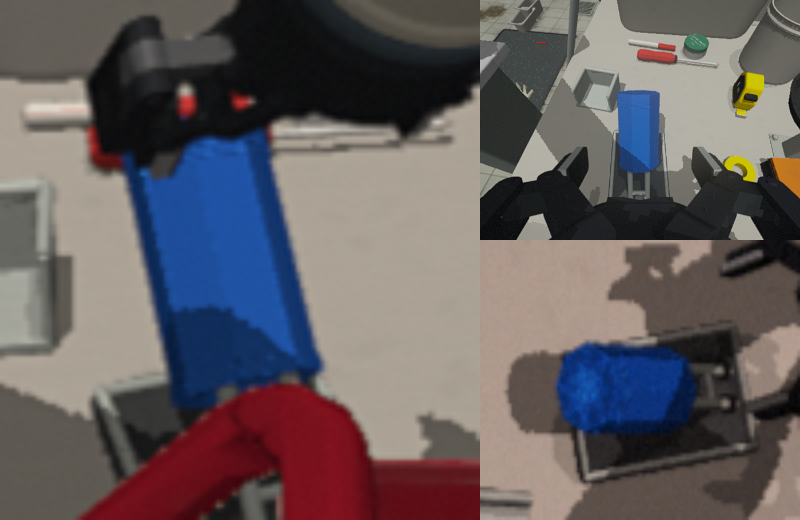

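The beaker hangs on the peg, with its mouth at side px (281,298) against a predicted (283,296). The gripper is clear and the bystanders are in place, so I'm handing in.

Request:
carry_out(
  rows=[
    [0,0,-3.0,0,0,0,100],
    [0,0,0,0,0,0,100],
    [0,0,0,0,0,0,100],
    [0,0,0,0,0,0,100],
  ],
)

```text
time: 15.95
position: [0.5961, -0.1801, 0.1951]
tcp_rot: [-179.8, -45.2, 99.1]
wrist_force: [-0.3, 0.8, -1.2]
width: 0.0854
gripper_force: 0.0
```

```bash
python3 -c "
from cell import bot
print(bot.finish_job())"
```

```text
the job is handed in; nothing more can be done
None
```

I laid the beaker on the counter, let go and took it afresh, then hung it mouth-down and fully home on the peg and released it; I handed the job in at about 16 s, and no verdict came back.

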